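Close a tilted pressure cell: plunger in against the spring, keeper across

TASK

Close the tilted pressure cell: put the orange plunger foot first into the bore so that it stands on the spring seat, then use the keeper plate, held by its blue handle, to push the plunger down until the keeper's ears can go below the yellow lips, and slide the keeper under the lips all the way to the red stop. Let go, so that the keeper traps the plunger, and leave all the other labware where it stands.

Things in the scene. Friction and masses are not known exactly. Their poses are not given: they have to be found in the camera images.
- cell: Fixed bare-metal pressure cell on a black stand. Origin: centre of the bore's mouth, 110 mm above the table. z points out of the bore and leans 30 deg from vertical to the cell's front (robot side); y level, across; x up the slope, away from the robot. Square bore 48 x 48 mm in a flat deck, 124 (x) x 150 (y) mm, at z = 0. In it a brass spring seat, top at z = -45 mm when free.
- lips (a point): Middle of the four yellow lips, on the bore's axis, level with their undersides: 33 mm above the cell's origin along its z; cell's axes. Lips: centred at y +35 and -35 mm on both sides, each 20 mm long in y, from |x| 33 to 59 mm, tops 8 mm above the undersides. Dark posts below them from |x| 49 to 59 mm. Clear gap between the lips of a side: 50 mm.
- stop (a point): Middle of the top edge of the red end stop's face that looks to +y: at y = -55.5 mm, z = 37 mm in the cell's frame. The stop is 40 mm wide in x and rises from the deck.
- seat (a joint): Travel of the spring seat into the bore, m: 0 free, 0.026 at the bottom. Spring about 4 N at 0, 10 N at 0.020, 12 N at 0.026. Reads about 0.020 once the plunger is trapped under the keeper.
- plunger: Loose orange plunger, 90 mm long, 0.18 kg, stands on its foot at the start. Lower 30 mm round, 44 mm diameter, two dark bands, 5 mm chamfer; upper 60 mm square, 42 x 42 mm, flats along x and y, which go along the cell's x and y (any quarter turn). Origin: centre of the underside; z to the flat top. On the free seat its top is 45 mm above the deck; the keeper fits once that is 25 mm or less.
- keeper: Loose dark metal plate 50 (x) x 110 (y) x 8 mm, four ears to |x| = 45 mm, each 20 mm long at y +35 and -35 mm; about 0.24 kg; lies flat at the start. Blue handle on its middle, 44 (x) x 16 (y) mm, z 8 to 68 mm. Origin: centre of the underside; z up. Same turned half round. Axes along the cell's, with origin at cell y = +30 mm its ears pass the lips; home against the stop, y = 0 and z = 25 mm.
- beaker: Bystander: open glass cup, 76 mm across, 95 mm high. Origin: centre of underside.
- jar: Bystander: small brown jar, white cap, 36 mm across, 62 mm high, standing about 70 mm (centre to centre) from the plunger at the start. Origin: centre of underside.
- rack: Bystander: black vial rack 90 x 130 mm, 78 mm high over the vials. Origin: centre of underside.
- bottle: Bystander: brown bottle with blue cap, 68 mm across, 170 mm high. Origin: centre of underside.
- tipbox: Bystander: yellow box 110 x 90 mm, 57 mm high. Origin: centre of underside.
- driver: Bystander: red-handled screwdriver lying on the table, 200 mm long. Origin: under its middle.
There are look-alikes about, which are no part of the job. Leave any purple look-alike of the keeper alone. Leave any purple look-alike of the plunger alone.

How it is judged:
By the outcome, as a careful person would: the job done as asked, in the order asked, and still so for the second after the job is handed in, with the robot touching nothing.
It also fails if it takes over 58 s, if anything falls off the work surface, if the arm or the gripper's body presses on something with over 40 N, if the wrist force passes 120 N, or if a joint passes its speed limit or range.

ROBOT

A 6-joint arm with a two-finger parallel gripper is mounted at the origin on the work surface. World frame = base frame: x ahead of the robot, y to its left, z up, the work surface at z = 0. Lengths are in m, angles in degrees, forces in N, time in s.
With the tool pointing down it reaches from about 0.3 to 0.75 m from the base axis. Payload 8.5 kg.
Tool frame: the origin (TCP) lies at the very end of the fingers, on their centre line; the grasp point (between the pads) lies 19 mm behind it (env.grasp_offset is the distance from the TCP to the grasp point, in m); y points along the fingers, z is the direction in which the jaws open and shut, and the axes are right-handed (so a half turn about y gives the same grasp; the last joint's range is limited). The gripper opens to 85 mm and grips with 20 to 120 N. Pads are 22 mm wide; open, the fingers measure 114 mm over their backs; the gripper's body (76 mm by 85 mm) begins 54 mm behind the grasp point. The pads swing forward as they close: fully open they stand 13 mm farther back than shut.
Start: joints at [60.201, 21.807, 74.336, -0, 83.858, -12.336], TCP at [0.165, 0.525, 0.231] pointing down, gripper open.
Joint ranges: [-178.18, 178.18], [-50.72, 133.34], [12.68, 142.11], [-81.47, 261.47], [9.98, 163.14], [-165.26, 165.26]. Speed limits (degrees/s): [136.94, 136.94, 180, 180, 180, 180].

INTERFACE

Orientations are given as a 3x3 rotation matrix whose columns are the frame's x, y, z axes.
In Python, from rig import env gives the robot as it stands. The module is installed in compiled form; this text tells all that it offers.
- The arm moves only by the shell command python3 -m pendant 'ROWS' [FORCE]. ROWS is JSON, a list of rows, each a list of 3 entries, a list of its own where there are three numbers: the shift along the world's x, y, z as a fraction of full scale, then the turn about the world's z as a fraction of full scale, then the opening, from 0 (shut) to 1 (fully open). A call has 1 to 12 rows; each row shifts and turns the commanded pose from where the row before left it; what a row does not reach is not made up. Full scale, the value 1, is 30 mm for a shift and 5 degrees for a turn. A row lasts 1/12 s, in which the tool goes at most 41.7 mm and 7.16 degrees, less where a joint would pass 70% of its speed; a pose out of reach is approached as far as the arm can. A call with a number of a shift or a turn outside -1 to 1 is refused whole. A call with a gripper value outside its range is refused whole. The fingers move at their own pace and stop on an object; FORCE is the grip in N (left out, the last holds). Time passes only in rows, so rows that do not move let the fingers close. It gives the time, the measured TCP pose, the force and the opening at its end, in the units of the state.
- env.observe(): the state, without advancing time (a new reading comes with each control period).
- env.get_image(name): name is "side" or "top"; returns (picture, depth): 420x560x3 uint8, red, green, blue; 420x560 float32, m along the optical axis (not along the pixel's ray), 0 where there is no reading.
- env.camera_model(name): a dict with "camera_matrix" (3x3 intrinsics, pixels), "dist_coeffs" ([k1, k2, p1, p2, k3] as OpenCV has them; the pictures are not rectified), "R" (3x3) and "t" (3): a world point X has camera coordinates R X + t. Camera axes: x right, y down, z forward; pixel columns grow to the right and rows downward; lengths in m; the calibration is good to about 2 mm. A picture is of the moment at which its call begins. camera_model takes no time and is no camera call.
- env.close_job(): hands the job in, once; it reports no verdict.
The state is a dict: "time_s": time; "q": joint angles; "qvel": joint speeds; "joint_efforts": joint torques, N m; "position": TCP position; "tool_rot": TCP orientation; "ft_force": force on the tool from outside, world axes, zero at the start; "wrist_torque": the same for the moment, N m; "grip_width": finger opening in m.
Only numpy, scipy, OpenCV 4.12 (cv2) and the standard library are available. Lean on these libraries where they do the work, as an engineer would, in place of code of your own. Each camera call takes 0.05 s, during which the arm holds its last target.

## Working session

There is one attempt and no reset: what is moved stays moved. The work goes in short steps, Python scripts to look and compute and a shell command to move; the robot and the scene stay as the last step left them, time stands still between calls to the robot, and variables do not carry over. Pictures are saved under pics/ and viewed, and the job is handed in when it is done.

```bash
mkdir -p pics; ls; python3 - <<'E'
from rig import env
import cv2,numpy as np
np.set_printoptions(precision=4,suppress=True)
for n in("side","top"):
    im,d=env.get_image(n); cv2.imwrite(f"pics/{n}0.png",im[:,:,::-1]); np.savez(f"{n}0.npz",im=im,d=d)
    m=env.camera_model(n); print(n,m)
s=env.observe(); print(s, env.grasp_offset)
E
```

```text
pics
side {'camera_matrix': array([[385.8357,   0.    , 278.956 ],
       [  0.    , 385.8357, 212.8403],
       [  0.    ,   0.    ,   1.    ]]), 'dist_coeffs': array([-0.0104,  0.    ,  0.    ,  0.    ,  0.    ]), 'R': array([[ 0.9721, -0.2345, -0.0075],
       [-0.1386, -0.5481, -0.8249],
       [ 0.1894,  0.8029, -0.5653]]), 't': array([-0.5307,  0.1782,  1.0205])}
top {'camera_matrix': array([[393.9616,   0.    , 279.4169],
       [  0.    , 393.9616, 214.3624],
       [  0.    ,   0.    ,   1.    ]]), 'dist_coeffs': array([-0.1148,  0.    ,  0.    ,  0.    ,  0.    ]), 'R': array([[ 0.    , -0.9996,  0.029 ],
       [-0.9816, -0.0055, -0.1909],
       [ 0.1909, -0.0284, -0.9812]]), 't': array([-0.017 ,  0.5664,  1.2304])}
{'time_s': 0.1, 'q': array([ 60.201 ,  21.8346,  74.3782,  -0.0006,  83.8566, -12.3359]), 'qvel': array([-0.0479, -0.0357, -0.1528,  0.0376,  0.0586, -0.0246]), 'joint_efforts': array([  0.0037, -44.9218, -23.1657,  -0.0002,   0.0037,   0.    ]), 'position': array([0.1649, 0.5244, 0.2308]), 'tool_rot': array([[ 0.9539, -0.0006,  0.3001],
       [-0.3001, -0.0011,  0.9539],
       [-0.0002, -1.    , -0.0012]]), 'ft_force': array([0.379 , 0.8565, 0.9156]), 'wrist_torque': array([0.0123, 0.0424, 0.0396]), 'grip_width': 0.08565323428647761} 0.0187
```

View pics/side0.png

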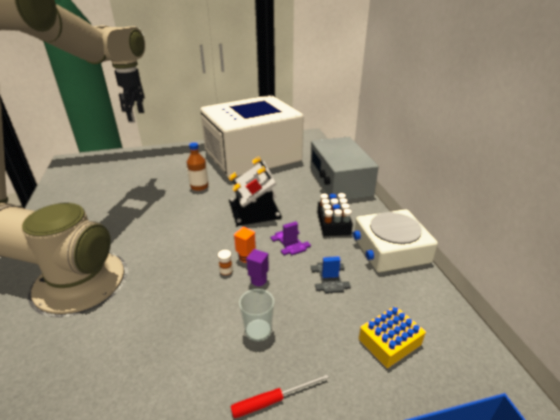

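View pics/top0.png

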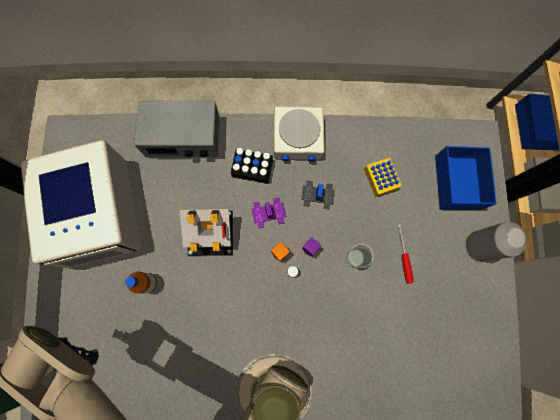

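```bash
cat > h.py <<'E'
import cv2,numpy as np
from rig import env
np.set_printoptions(precision=4,suppress=True)
def rays(n,uv):
    m=env.camera_model(n); u=cv2.undistortPoints(np.array(uv,float).reshape(-1,1,2),m["camera_matrix"],m["dist_coeffs"]).reshape(-1,2)
    d=np.c_[u,np.ones(len(u))]; R=np.array(m["R"]); t=np.array(m["t"])
    return -R.T@t, d@R   # origin, world dir with unit optical depth
def onplane(n,uv,z):
    o,d=rays(n,uv); return o+d*((z-o[2])/d[:,2])[:,None]
def cloud(n,d):
    v,u=np.mgrid[0:420,0:560]; o,dd=rays(n,np.c_[u.ravel(),v.ravel()])
    return (o+dd*d.ravel()[:,None]).reshape(420,560,3)
def hsv(im): return cv2.cvtColor(im,cv2.COLOR_RGB2HSV)
def proj(n,X):
    m=env.camera_model(n); r,_=cv2.Rodrigues(np.array(m["R"]))
    return cv2.projectPoints(np.array(X,float).reshape(-1,1,3),r,np.array(m["t"]),m["camera_matrix"],m["dist_coeffs"])[0].reshape(-1,2)
E
python3 - <<'E'
from h import *
im=np.load("top0.npz"); d=im["d"]; im=im["im"]; 
P=cloud("top",d); 
big=cv2.resize(im[130:310,170:420],None,fx=3.2,fy=3.2,interpolation=cv2.INTER_CUBIC); cv2.imwrite("pics/topc.png",big[:,:,::-1])
s=np.load("side0.npz")["im"]; big=cv2.resize(s[140:300,190:370],None,fx=3.7,fy=3.7,interpolation=cv2.INTER_CUBIC); cv2.imwrite("pics/sidec.png",big[:,:,::-1])
for n,(u,v) in dict(orange=(282,252),purple=(312,246),jar=(293,271),kh=(319,194),kp=(319,185),cell=(207,230)).items():
    print(n,P[v,u],d[v,u])
H=hsv(im); 
def mask(lo,hi,box):
    m=cv2.inRange(H,lo,hi); b=np.zeros_like(m); x0,y0,x1,y1=box; b[y0:y1,x0:x1]=1; return m*b
m=mask((5,150,90),(16,255,255),(265,235,295,265)); n=m>0; print("orange",n.sum(),P[n][:,2].min(),np.median(P[n],0))
t=n&(P[...,2]>0.08); 
v,u=np.nonzero(t); r=cv2.minAreaRect(np.c_[u,v].astype(np.float32)); print(r, onplane("top",[r[0]],.09))
W=P[t]; r=cv2.minAreaRect((onplane("top",np.c_[u,v],.09)[:,:2]*1000).astype(np.float32)); print(r, W[:,2].mean())
E
```

```text
orange [ 0.4403 -0.0225  0.088 ] 1.2288067
purple [ 0.4592 -0.1165  0.09  ] 1.2331102
jar [ 0.3827 -0.0583  0.0609] 1.2454293
kh [ 0.6332 -0.145   0.0656] 1.2910689
kp [ 0.664  -0.1458  0.0647] 1.2978841
cell [0.5135 0.2187 0.056 ] 1.2672493
orange 173 -0.006883445711593383 [ 0.4434 -0.0164  0.0886]
((280.2500305175781, 250.75003051757812), (12.727920532226562, 13.435027122497559), 45.0) [[ 0.444 -0.017  0.09 ]]
((444.123291015625, -16.9368839263916), (39.78002166748047, 42.09028244018555), 45.00693130493164) 0.08924043509888922
```

View pics/topc.png

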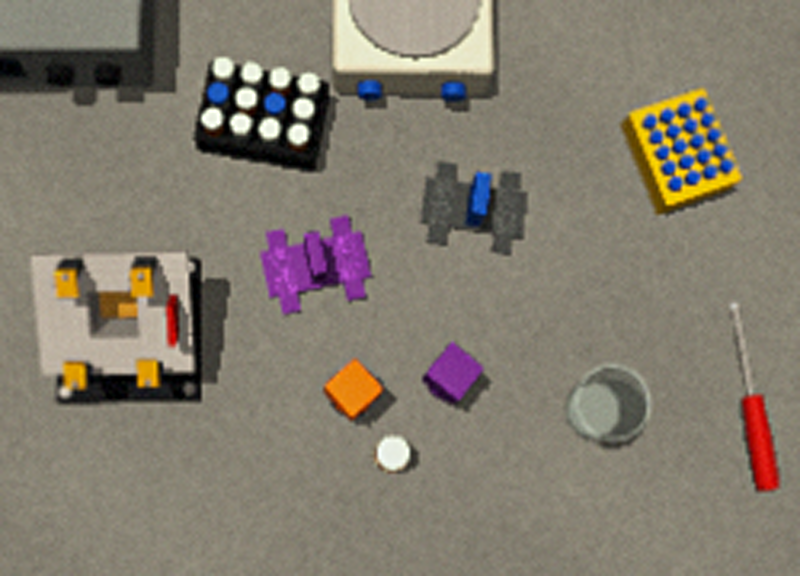

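View pics/sidec.png

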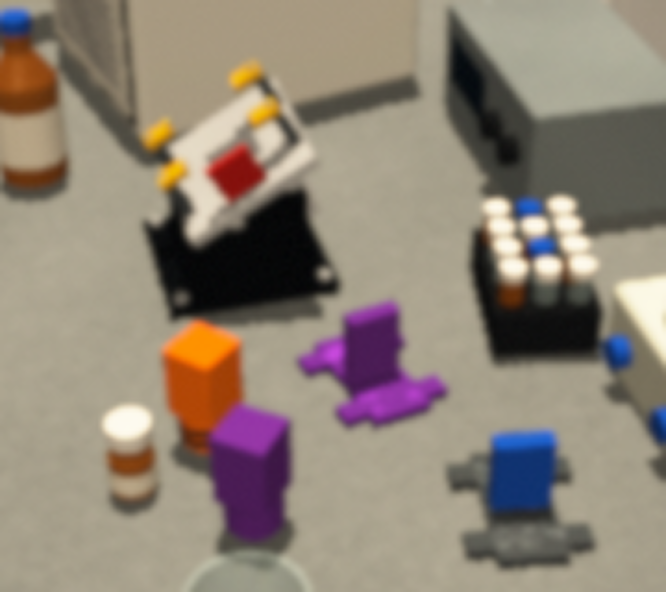

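```bash
python3 - <<'E'
from h import *
im=np.load("top0.npz"); d=im["d"]; im=im["im"]; P=cloud("top",d); H=hsv(im)
box=np.zeros((420,560),bool); box[205:260,176:238]=1
# plane of deck
g=box&(H[...,1]<60)&(H[...,2]>110)&(P[...,2]>0.03)&(P[...,2]<.2)
X=P[g]; print(len(X))
for k in range(6):
    c=X.mean(0); n=np.linalg.svd(X-c)[2][2]; n*=np.sign(n[2]); r=(X-c)@n; X=X[abs(r)<max(.002,2*r.std())] if k<5 else X
print("plane",c,n,r.std(),len(X),"tilt",np.degrees(np.arccos(n[2])),"lean dir",np.degrees(np.arctan2(n[1],n[0])))
# lips
y=(box&(cv2.inRange(H,(17,140,90),(32,255,255))>0)).astype(np.uint8)
nl,lab,st,ce=cv2.connectedComponentsWithStats(y)
for i in range(1,nl):
    if st[i,4]>8: q=P[lab==i]; print("yel",st[i],ce[i],np.median(q,0),((q-c)@n).round(3).max(),np.median((q-c)@n))
y=(box&((H[...,0]<4)|(H[...,0]>174))&(H[...,1]>150))
q=P[y]; print("red",np.argwhere(y).min(0),np.argwhere(y).max(0),np.median(q,0),np.median((q-c)@n),((q-c)@n).max())
# deck rect: points on plane
on=box&(abs((P-c)@n)<.004)&(P[...,2]>.03)
ex=np.cross([0,1,0],n); 
Q=P[on]-c; yaw=np.arctan2(-n[1],-n[0]); ey=np.array([-np.sin(yaw),np.cos(yaw),0]); ex=np.cross(ey,n)
ab=np.c_[Q@ex,Q@ey].astype(np.float32)*1000
r=cv2.minAreaRect(ab); print("rect",r,np.percentile(ab,[.5,99.5],axis=0), "pct")
E
```

```text
1221
plane [0.5103 0.2218 0.1085] [-0.4956 -0.0154  0.8684] 0.0018081842324462476 1032 tilt 29.724020046177902 lean dir -178.2239576841135
yel [201 213  17  16 143] [209.986  221.5664] [0.5307 0.2021 0.0727] 1.145 -0.041214680274318065
yel [187 214   8   9  58] [190.4828 218.1379] [0.5318 0.2508 0.167 ] 0.045 0.039483287342926415
yel [190 243   7   9  57] [193.0351 246.7719] [0.4528 0.2489 0.123 ] 0.046 0.040930908000254104
yel [213 242   7   9  59] [215.9661 245.8983] [0.4546 0.1792 0.1206] 0.046 0.040322941828209974
red [222 202] [252 228] [0.5002 0.1565 0.1387] 0.034742958086824774 0.0400824218156761
rect ((1.810821533203125, -5.608314514160156), (149.43777465820312, 127.06178283691406), 89.70662689208984) [[-60.7889 -79.7167]
 [ 64.1884  68.4955]] pct
```

```bash
cat >> h.py <<'E'
yaw=np.radians(1.6); O=np.array([.513,.2157,.110])
f=np.array([np.cos(yaw),np.sin(yaw),0]); ey=np.array([-np.sin(yaw),np.cos(yaw),0]); up=np.array([0,0,1.])
ex=np.cos(np.pi/6)*f+.5*up; ez=-.5*f+np.cos(np.pi/6)*up
def cw(x,y,z): return O+(x*ex+y*ey+z*ez)/1000
E
python3 - <<'E'
from h import *
for n,(x0,y0,x1,y1) in dict(top=(165,195,245,265),side=(215,145,295,230)).items():
    im=np.load(n+"0.npz")["im"]; s=7
    b=cv2.resize(im[y0:y1,x0:x1],None,fx=s,fy=s,interpolation=cv2.INTER_CUBIC)[:,:,::-1].copy()
    def dr(pts,col):
        p=((proj(n,[cw(*q) for q in pts])-[x0,y0]+.5)*s); cv2.polylines(b,[p.round().astype(np.int32)],True,col,1)
    dr([(62,75,0),(-62,75,0),(-62,-75,0),(62,-75,0)],(0,255,0)); dr([(24,24,0),(-24,24,0),(-24,-24,0),(24,-24,0)],(255,0,0))
    for a in(1,-1):
        for c in(35,-35): dr([(a*33,c-10,41),(a*59,c-10,41),(a*59,c+10,41),(a*33,c+10,41)],(255,0,255))
    dr([(20,-55.5,37),(-20,-55.5,37),(-20,-55.5,0),(20,-55.5,0)],(255,255,0))
    cv2.imwrite(f"pics/ov_{n}.png",b)
E
```

```text
(no output)
```

View pics/ov_top.png

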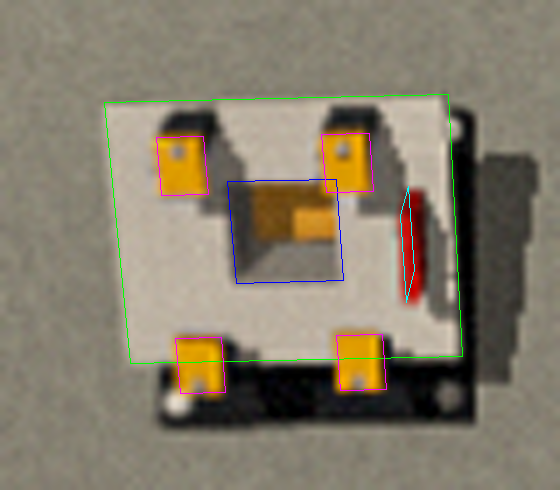

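View pics/ov_side.png

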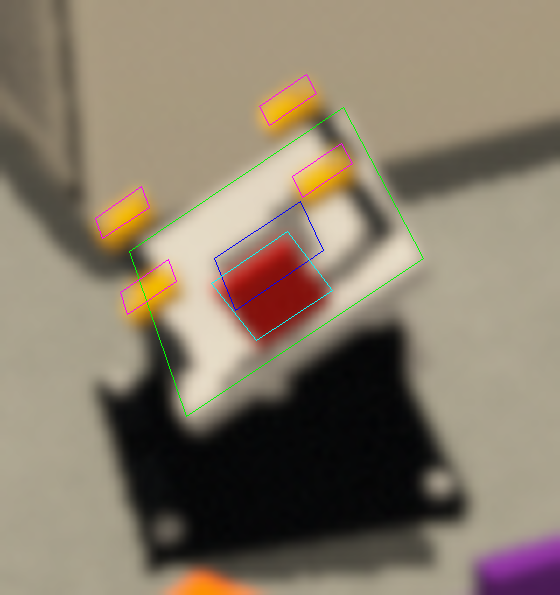

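```bash
python3 - <<'E'
from h import *
z=np.load("top0.npz"); im=z["im"]; d=z["d"]; s=6
def seg(box,lo,hi,zz,n="top",im=im):
    x0,y0,x1,y1=box; b=cv2.resize(im[y0:y1,x0:x1],None,fx=s,fy=s,interpolation=cv2.INTER_CUBIC)
    m=cv2.inRange(hsv(b),lo,hi); cs,_=cv2.findContours(m,cv2.RETR_EXTERNAL,cv2.CHAIN_APPROX_NONE); c=max(cs,key=cv2.contourArea).reshape(-1,2)
    uv=(c+.5)/s-.5+[x0,y0]; W=onplane(n,uv,zz)[:,:2]*1000; return cv2.minAreaRect(W.astype(np.float32)),W
print("orange",seg((265,235,297,268),(4,140,120),(18,255,255),.09)[0])
print("orange bright",seg((265,235,297,268),(4,140,170),(18,255,255),.09)[0])
print("blue",seg((308,175,332,210),(100,120,60),(125,255,255),.068)[0])
P=cloud("top",d); H=hsv(im)
b=np.zeros((420,560),bool); b[175:215,298:340]=1
k=b&(P[...,2]>.004)&(P[...,2]<.014)&(H[...,2]<110); q=P[k]; print("keeper plate",k.sum(),cv2.minAreaRect((q[:,:2]*1000).astype(np.float32)))
t=b&(P[...,2]>.06); q=P[t];print("handle pts",t.sum(),np.median(q,0),cv2.minAreaRect((q[:,:2]*1000).astype(np.float32)))
# side views
ims=np.load("side0.npz"); S=cloud("side",ims["d"]); Hs=hsv(ims["im"])
o=cv2.inRange(Hs,(4,140,120),(18,255,255))>0; o[:,:230]=0;o[:,262:]=0;o[:222]=0;o[265:]=0
q=S[o]; t=q[:,2]>.085; print("side orange",len(q),q[:,2].max(),cv2.minAreaRect((q[t][:,:2]*1000).astype(np.float32)))
bl=cv2.inRange(Hs,(100,120,60),(125,255,255))>0; bl[:250]=0;bl[290:]=0;bl[:,:310]=0;bl[:,350:]=0
q=S[bl]; t=q[:,2]>.062; print("side blue",len(q),q[:,2].max(),q[t].mean(0),cv2.minAreaRect((q[t][:,:2]*1000).astype(np.float32)))
E
```

```text
orange ((442.9473571777344, -15.290199279785156), (44.29036331176758, 46.68714904785156), 43.35010528564453)
orange bright ((444.2193908691406, -15.99443244934082), (42.652530670166016, 42.7638053894043), 41.52827835083008)
blue ((639.9185180664062, -145.98745727539062), (22.02231788635254, 57.41639709472656), 81.77659606933594)
keeper plate 449 ((646.0029296875, -148.69395446777344), (110.28484344482422, 90.24527740478516), 81.21295166015625)
handle pts 70 [ 0.6443 -0.1484  0.0663] ((491.90460205078125, -73.97283172607422), (23.00439453125, 390.3945617675781), 64.2551040649414)
side orange 498 0.7198565268810724 ((384.93988037109375, -417.52593994140625), (858.7450561523438, 53.89872360229492), 81.40043640136719)
side blue 342 0.7198565268810724 [ 0.6385 -0.1702  0.083 ] ((489.6589660644531, -490.8250427246094), (764.3504638671875, 40.277191162109375), 65.1592025756836)
```

```bash
python3 -m pendant '[[[0.46,-0.9,0],0.6,1],[[0.46,-0.9,0],0.6,1],[[0.46,-0.9,0],0.6,1],[[0.46,-0.9,0],0.6,1],[[0.46,-0.9,0],0.6,1],[[0.46,-0.9,0],0.6,1],[[0.46,-0.9,0],0.6,1],[[0.46,-0.9,0],0.6,1],[[0.46,-0.9,0],0.6,1],[[0.46,-0.9,0],0.6,1]]'
```

```text
time_s: 0.93
position: [0.3032, 0.2532, 0.2312]
tool_rot: [[0.976, -0.0, -0.22], [0.22, -0.0, 0.976], [-0.0, -1.0, -0.0]]
ft_force: [1.0, 0.8, -0.0]
grip_width: 0.0855
```

```bash
python3 -m pendant '[[[0.47,-0.9,-0.1],0.6,1],[[0.47,-0.9,-0.1],0.6,1],[[0.47,-0.9,-0.1],0.6,1],[[0.47,-0.9,-0.1],0.6,1],[[0.47,-0.9,-0.1],0.6,1],[[0.47,-0.9,-0.1],0.6,1],[[0.47,-0.9,-0.1],0.6,1],[[0.47,-0.9,-0.1],0.6,1],[[0.47,-0.9,-0.1],0.6,1],[[0.45,-0.9,-0.1],0.6,1],[[0,0,0],0,1],[[0,0,0],0,1]]'
python3 - <<'E'
from h import *
for n in("side","top"):
    im,d=env.get_image(n); np.savez(f"{n}1.npz",im=im,d=d); cv2.imwrite(f"pics/{n}1.png",im[:,:,::-1])
E
```

```text
time_s: 1.93
position: [0.4435, -0.0163, 0.2007]
tool_rot: [[0.739, -0.001, -0.674], [0.674, 0.001, 0.739], [-0.001, -1.0, 0.001]]
ft_force: [-0.3, 0.2, 0.2]
grip_width: 0.0851
```

View pics/side1.png

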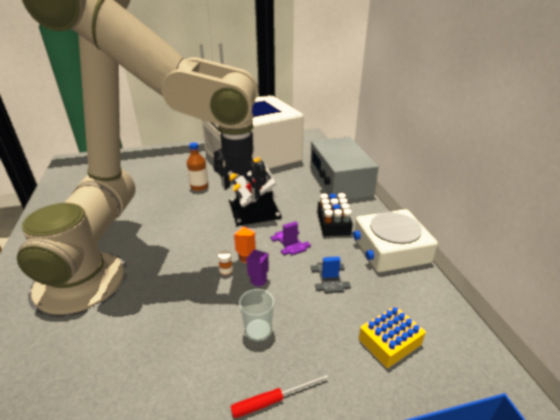

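```bash
python3 -m pendant '[[[0.02,0,-0.85],0,1],[[0,0,-0.85],0,1],[[0,0,-0.85],0,1],[[0,0,-0.85],0,1],[[0,0,-0.85],0,1],[[0,0,-0.83],0,1],[[0,0,0],0,1],[[0,0,0],0,0],[[0,0,0],0,0],[[0,0,0],0,0],[[0,0,0],0,0],[[0,0,0],0,0]]' 30
python3 -m pendant '[[[0,0,0],0,0],[[0,0,0],0,0],[[0,0,0],0,0]]'
python3 - <<'E'
from h import *
for n in("side","top"):
    im,d=env.get_image(n); np.savez(f"{n}2.npz",im=im,d=d)
    (x0,y0,x1,y1)=dict(side=(190,170,310,290),top=(240,210,340,300))[n]
    cv2.imwrite(f"pics/{n}2.png",cv2.resize(im[y0:y1,x0:x1],None,fx=5,fy=5,interpolation=cv2.INTER_CUBIC)[:,:,::-1])
E
```

```text
time_s: 3.03
position: [0.4447, -0.0154, 0.0503]
tool_rot: [[0.737, 0.003, -0.676], [0.676, -0.001, 0.737], [0.002, -1.0, -0.002]]
ft_force: [-0.5, 0.3, 7.5]
grip_width: 0.0417
time_s: 3.28
position: [0.4447, -0.0154, 0.0503]
tool_rot: [[0.737, 0.003, -0.676], [0.676, -0.0, 0.737], [0.002, -1.0, -0.002]]
ft_force: [0.8, 0.5, 7.5]
grip_width: 0.0416
```

View pics/side2.png

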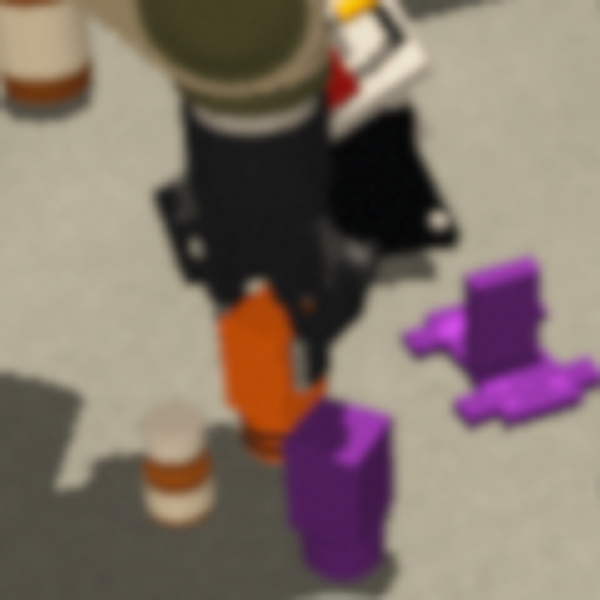

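```bash
cat >> h.py <<'E'
def tcp(x,y,z): return cw(x,y,z)-np.array([0,0,.0187])
E
python3 -m pendant '[[[0,0,0.8],0,0],[[0,0,1],0,0],[[0,0,1],0,0],[[0,0.1,1],-0.2,0],[[0,0.4,1],-0.5,0],[[0,0.5,0.9],-0.5,0],[[0,0.6,0.8],-0.5,0],[[0,0.7,0.6],-0.5,0]]'
python3 - <<'E'
from h import *
print("A",tcp(20.4,35,71.5),"A contact",tcp(16,35,74),"end",tcp(-11,35,93),"over",tcp(0,0,95),"seat",tcp(0,0,24))
s=env.observe(); print(s["position"],s["ft_force"])
im,d=env.get_image("side"); cv2.imwrite("pics/side3.png",im[:,:,::-1])
E
```

```text
time_s: 4.05
position: [0.4439, 0.0541, 0.2648]
tool_rot: [[0.854, 0.003, -0.52], [0.52, -0.001, 0.854], [0.003, -1.0, -0.002]]
ft_force: [0.7, -0.2, -1.0]
grip_width: 0.0416
A [0.4939 0.2502 0.1634] A contact [0.4889 0.25   0.1634] end [0.456  0.2491 0.1663] over [0.4655 0.2144 0.1736] seat [0.501  0.2154 0.1121]
[0.4439 0.0541 0.2648] [ 0.7367 -0.2407 -0.9704]
```

View pics/side3.png

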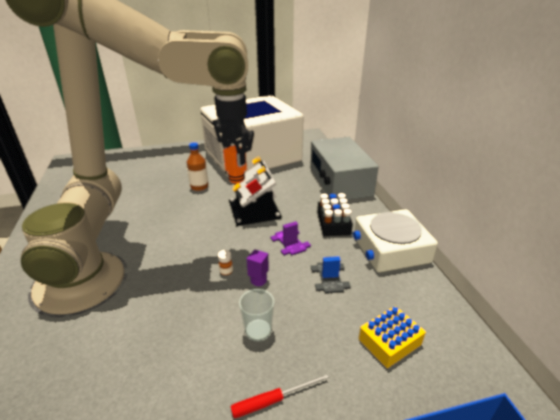

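```bash
python3 -m pendant '[[[0.2,0.8,0],-0.74,0],[[0.21,0.82,0],-0.74,0],[[0.21,0.82,0],-0.74,0],[[0.21,0.82,0],-0.74,0],[[0.21,0.82,0],-0.74,0],[[0.21,0.82,0],-0.74,0],[[0.21,0.82,0],-0.74,0],[[0.21,0.82,0],-0.74,0],[[0,0,-0.8],0,0],[[0,0,-0.6],0,0],[[0,0,0],0,0]]'
python3 - <<'E'
from h import *
for n in("side","top"):
    im,d=env.get_image(n); np.savez(f"{n}4.npz",im=im,d=d)
    (x0,y0,x1,y1)=dict(side=(200,100,320,230),top=(150,180,270,280))[n]
    cv2.imwrite(f"pics/{n}4.png",cv2.resize(im[y0:y1,x0:x1],None,fx=4.5,fy=4.5,interpolation=cv2.INTER_CUBIC)[:,:,::-1])
print(env.observe()["position"])
E
```

```text
time_s: 5.02
position: [0.4924, 0.2497, 0.2167]
tool_rot: [[0.999, -0.006, -0.035], [0.035, -0.002, 0.999], [-0.007, -1.0, -0.001]]
ft_force: [-0.8, 0.1, -1.1]
grip_width: 0.0413
[0.494  0.2497 0.2204]
```

View pics/side4.png

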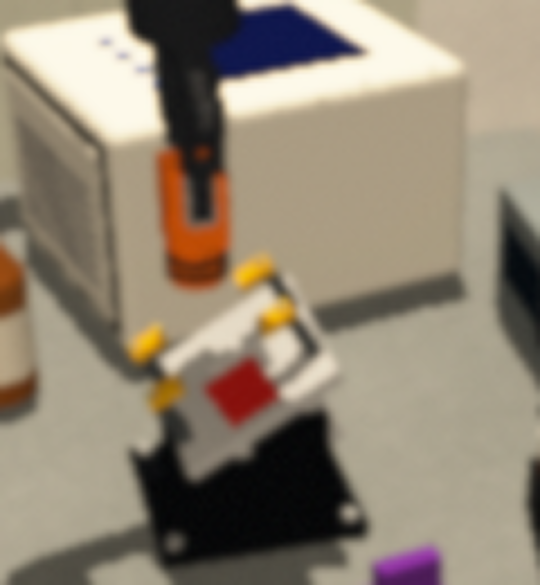

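View pics/top4.png

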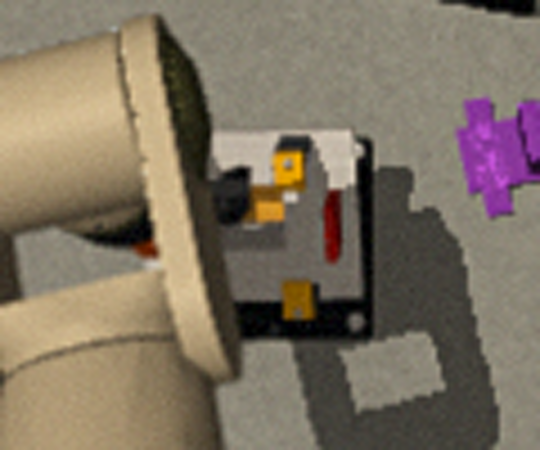

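```bash
python3 -m pendant '[[[0,0,-0.6],0,0],[[0,0,-0.6],0,0],[[0,0,-0.4],0,0],[[0,0,-0.2],0,0],[[0,0,-0.1],0,0],[[0,0,0],0,0],[[0,0,0],0,0]]'
python3 - <<'E'
from h import *
im,d=env.get_image("side"); cv2.imwrite("pics/side5.png",cv2.resize(im[100:230,200:320],None,fx=4.5,fy=4.5,interpolation=cv2.INTER_CUBIC)[:,:,::-1])
E
```

```text
time_s: 5.7
position: [0.4947, 0.2499, 0.1641]
tool_rot: [[0.999, 0.002, -0.034], [0.034, 0.001, 0.999], [0.002, -1.0, 0.0]]
ft_force: [-0.3, -0.0, -1.3]
grip_width: 0.0417
```

View pics/side5.png

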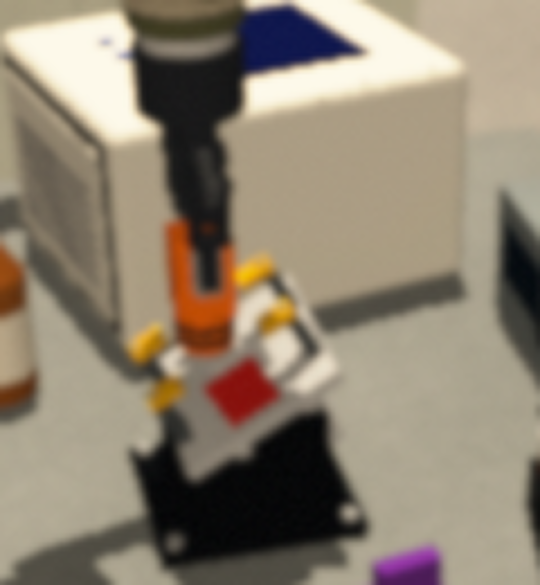

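```bash
python3 -m pendant '[[[-0.2,0,0],0,0],[[-0.2,0,0],0,0],[[-0.2,0,0.04],0,0],[[-0.2,-0.01,0.05],0,0],[[0,0,0],0,0]]' 25
python3 -m pendant '[[[-0.2,-0.01,0.04],0,0],[[-0.2,-0.01,0],0,0],[[-0.1,0,-0.02],0,0],[[-0.1,0,-0.01],0,0],[[-0.07,0,0],0,0],[[0,0,0],0,0],[[0,0,0],0,0]]' 25
python3 - <<'E'
from h import *
im,d=env.get_image("side"); cv2.imwrite("pics/side6.png",cv2.resize(im[100:230,200:320],None,fx=4.5,fy=4.5,interpolation=cv2.INTER_CUBIC)[:,:,::-1])
E
```

```text
time_s: 6.17
position: [0.4703, 0.2496, 0.1669]
tool_rot: [[0.999, 0.004, -0.034], [0.034, 0.0, 0.999], [0.004, -1.0, 0.0]]
ft_force: [2.7, -0.6, 1.3]
grip_width: 0.0417
time_s: 6.75
position: [0.4508, 0.249, 0.1665]
tool_rot: [[0.999, 0.002, -0.034], [0.034, 0.0, 0.999], [0.002, -1.0, 0.0]]
ft_force: [4.4, -0.1, 0.9]
grip_width: 0.0418
```

View pics/side6.png

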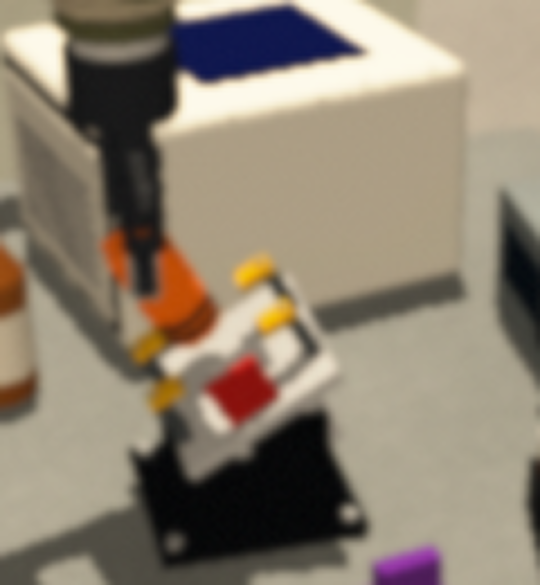

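```bash
python3 - <<'E'
from h import *
im,d=env.get_image("side"); np.savez("side7.npz",im=im,d=d)
x0,y0=220,140; b=cv2.resize(im[y0:185,x0:255],None,fx=8,fy=8,interpolation=cv2.INTER_CUBIC)
m=cv2.inRange(hsv(b),(3,150,70),(18,255,255)); 
k=m.copy(); cs,_=cv2.findContours(m,cv2.RETR_EXTERNAL,cv2.CHAIN_APPROX_NONE); cv2.drawContours(b,cs,-1,(0,255,0),1)
for a in range(26,42,1):
    th=np.radians(a); R=.5*ez
s=env.observe()["position"]; G=s+[0,0,.0187]
for a in (25,30,35):
    t=np.radians(a); ax=np.cos(t)*up-np.sin(t)*f; p=proj("side",[G-.06*ax,G+.02*ax]); q=(p-[x0,y0]+.5)*8; cv2.line(b,tuple(q[0].astype(int)),tuple(q[1].astype(int)),(0,0,255 if a==30 else 120),1)
    dd=p[1]-p[0]; print(a,np.degrees(np.arctan2(-dd[0],-dd[1])))
cv2.imwrite("pics/ang.png",b[:,:,::-1])
E
```

```text
25 32.53370647441642
30 37.96471239807447
35 43.33163617899769
```

View pics/ang.png

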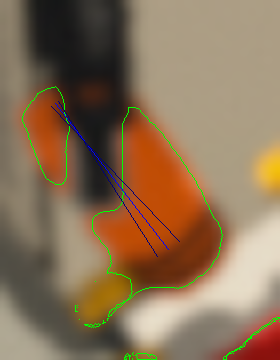

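```bash
cat >> h.py <<'E'
def tocell(P): Q=(P-O)*1000; return np.stack([Q@ex,Q@ey,Q@ez],-1)
E
python3 - <<'E'
from h import *
z0=np.load("side0.npz"); z=np.load("side7.npz")
C0=tocell(cloud("side",z0["d"])); C=tocell(cloud("side",z["d"]))
H0=hsv(z0["im"]); H=hsv(z["im"])
y=(cv2.inRange(H0,(17,140,120),(32,255,255))); y[:150]=0;y[215:]=0;y[:,:220]=0;y[:,290:]=0
nl,lab,st,ce=cv2.connectedComponentsWithStats(y)
for i in range(1,nl):
    if st[i,4]>8: q=C0[lab==i]; print("lip",st[i,:2],np.median(q,0),q.min(0),q.max(0))
o=cv2.inRange(H,(3,150,60),(18,255,255))>0; o[:140]=0;o[185:]=0;o[:,:220]=0;o[:,255:]=0
v,u=np.nonzero(o)
for vv in range(146,182,3):
    us=u[v==vv]; 
    if len(us): print(vv,[(a,*C[vv,a].round(0)) for a in us[::3]])
E
```

```text
lip [252 157] [43.871  30.0052 39.516 ] [  9.4973  21.3409 -92.7656] [ 57.0361 256.6238  42.6131]
lip [257 166] [ 45.9668 -41.7883  40.0491] [ 32.0279 -46.6935  31.867 ] [ 56.8302 -23.5146  43.9405]
lip [229 173] [-48.6676  29.4211  39.3062] [-80.2938  22.8058 -82.3379] [-34.7526 241.9173  43.0987]
lip [233 183] [-48.009  -40.3626  39.2735] [-57.9632 -47.1795  11.8075] [-34.8618  27.8227  42.5495]
152 [(np.int64(224), np.float64(-22.0), np.float64(48.0), np.float64(115.0)), (np.int64(227), np.float64(-9.0), np.float64(3.0), np.float64(131.0))]
155 [(np.int64(223), np.float64(-29.0), np.float64(36.0), np.float64(115.0)), (np.int64(226), np.float64(-20.0), np.float64(23.0), np.float64(115.0)), (np.int64(235), np.float64(7.0), np.float64(-13.0), np.float64(116.0)), (np.int64(238), np.float64(9.0), np.float64(33.0), np.float64(87.0))]
158 [(np.int64(224), np.float64(-29.0), np.float64(16.0), np.float64(114.0)), (np.int64(227), np.float64(-21.0), np.float64(13.0), np.float64(110.0)), (np.int64(237), np.float64(3.0), np.float64(14.0), np.float64(90.0)), (np.int64(240), np.float64(9.0), np.
[... 1005 characters left out ...]
-30.0), np.float64(13.0), np.float64(65.0)), (np.int64(236), np.float64(-23.0), np.float64(19.0), np.float64(56.0)), (np.int64(239), np.float64(-15.0), np.float64(16.0), np.float64(51.0)), (np.int64(242), np.float64(-8.0), np.float64(13.0), np.float64(47.0)), (np.int64(245), np.float64(-1.0), np.float64(23.0), np.float64(35.0))]
173 [(np.int64(234), np.float64(-36.0), np.float64(32.0), np.float64(44.0)), (np.int64(237), np.float64(-27.0), np.float64(17.0), np.float64(46.0)), (np.int64(240), np.float64(-19.0), np.float64(15.0), np.float64(41.0)), (np.int64(243), np.float64(-11.0), np.float64(14.0), np.float64(35.0))]
176 [(np.int64(236), np.float64(-37.0), np.float64(29.0), np.float64(32.0))]
```

```bash
python3 - <<'E'
from h import *
s=env.observe()["position"]; print(tocell(s+[0,0,.0187]))
w=lambda x,y,z:(x*ex+y*ey+z*ez)/30
print(w(11,-35,3),w(0,0,-10),w(0,0,-66))
E
```

```text
[-15.4666  35.0086  95.7824]
[ 0.3    -1.1587  0.2699] [ 0.1666  0.0047 -0.2887] [ 1.0996  0.0307 -1.9053]
```

```bash
python3 -m pendant '[[[0.05,0,0.1],0,0],[[0.07,-0.29,0.05],0,0],[[0.07,-0.29,0.05],0,0],[[0.07,-0.29,0.05],0,0],[[0.04,-0.29,0.02],0,0],[[0.17,0,-0.29],0,0],[[0.16,0,-0.29],0,0],[[0,0,0],0,0],[[0,0,0],0,0]]' 40
python3 - <<'E'
from h import *
im,d=env.get_image("side"); np.savez("side8.npz",im=im,d=d)
cv2.imwrite("pics/side8.png",cv2.resize(im[110:230,210:310],None,fx=5,fy=5,interpolation=cv2.INTER_CUBIC)[:,:,::-1])
s=env.observe()["position"]; print(tocell(s+[0,0,.0187]))
C=tocell(cloud("side",d)); o=cv2.inRange(hsv(im),(3,150,60),(18,255,255))>0
for vv in range(150,190,3):
    us=[a for a in np.nonzero(o[vv,220:268])[0]+220]
    if us: print(vv,[(int(a),*C[vv,a].round(0).astype(int).tolist()) for a in us[::3]])
E
```

```text
time_s: 7.6
position: [0.4688, 0.2142, 0.1555]
tool_rot: [[0.999, -0.002, -0.034], [0.034, -0.0, 0.999], [-0.002, -1.0, -0.0]]
ft_force: [1.0, -0.5, -1.9]
grip_width: 0.0415
[-5.911  -0.1574 78.1985]
159 [(233, -8, 9, 98)]
162 [(231, -18, 2, 97), (234, -9, -10, 97), (245, 18, -15, 79)]
165 [(232, -18, -18, 97), (235, -10, -26, 95), (245, 14, -21, 74), (248, 18, 6, 53)]
168 [(233, -21, -22, 88), (243, 3, -20, 68), (246, 10, -22, 64), (249, 18, -22, 58)]
171 [(243, -3, -19, 59), (246, 5, -19, 53), (249, 12, -19, 48)]
174 [(240, -16, -20, 57), (243, -8, -19, 51), (246, -1, -18, 44), (249, 7, -21, 40), (252, 13, -15, 31)]
177 [(241, -19, -19, 46), (244, -12, -19, 40), (247, -4, -22, 36), (250, 3, -19, 28), (253, 10, -16, 21)]
180 [(232, -55, 28, 29), (246, -12, -23, 30), (249, -5, -22, 23), (252, 7, -59, 39)]
183 [(247, -16, -18, 16)]
186 [(246, -17, -65, 36)]
```

View pics/side8.png

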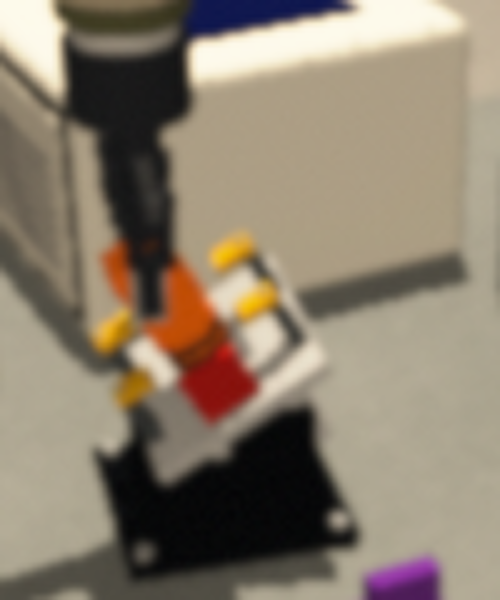

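```bash
python3 -m pendant '[[[0.06,0,-0.06],0,0],[[0.08,0,-0.14],0,0],[[0.08,0,-0.14],0,0],[[0.08,0,-0.14],0,0],[[0.08,0,-0.14],0,0],[[0.08,0,-0.14],0,0],[[0,0,0],0,0]]'
python3 - <<'E'
from h import *
s=env.observe()["position"]; print(tocell(s+[0,0,.0187]))
E
```

```text
time_s: 8.23
position: [0.4829, 0.214, 0.1328]
tool_rot: [[0.999, -0.001, -0.034], [0.034, -0.0, 0.999], [-0.001, -1.0, -0.0]]
ft_force: [0.6, 0.7, -2.4]
grip_width: 0.0414
[-5.3647 -0.8181 51.0384]
```

```bash
python3 -m pendant '[[[0.08,0.01,-0.14],0,0],[[0.08,0.01,-0.14],0,0],[[0.08,0.01,-0.14],0,0],[[0.08,0,-0.14],0,0],[[0.05,0,-0.08],0,0],[[0,0,0],0,0],[[0,0,0],0,0]]'
python3 - <<'E'
from h import *
s=env.observe()["position"]; print(tocell(s+[0,0,.0187]))
im,d=env.get_image("side"); np.savez("side9.npz",im=im,d=d)
cv2.imwrite("pics/side9.png",cv2.resize(im[110:230,210:310],None,fx=5,fy=5,interpolation=cv2.INTER_CUBIC)[:,:,::-1])
E
```

```text
time_s: 8.82
position: [0.4939, 0.215, 0.1145]
tool_rot: [[0.999, -0.0, -0.034], [0.034, -0.0, 0.999], [-0.0, -1.0, -0.0]]
ft_force: [-0.5, 0.2, -1.2]
grip_width: 0.0416
[-4.9917 -0.1476 29.6532]
```

View pics/side9.png

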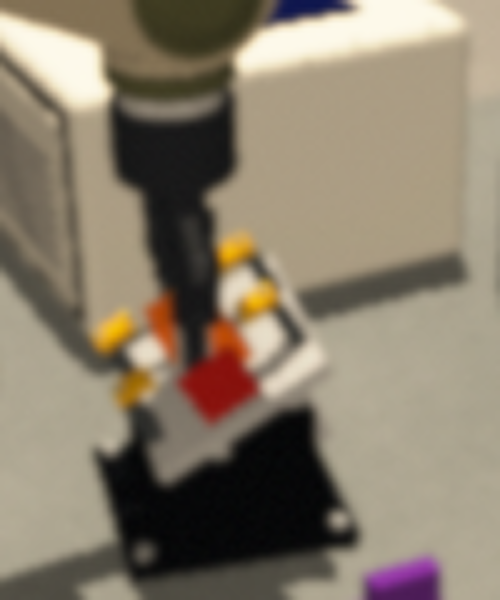

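```bash
python3 -m pendant '[[[0.03,0,-0.06],0,0],[[0.04,0,-0.06],0,0],[[0,0,0],0,0],[[0,0,0],0,0]]'
python3 - <<'E'
from h import *
s=env.observe()["position"]; print(tocell(s+[0,0,.0187]))
E
```

```text
time_s: 9.2
position: [0.496, 0.2151, 0.1113]
tool_rot: [[0.999, 0.0, -0.034], [0.034, 0.0, 0.999], [0.0, -1.0, 0.0]]
ft_force: [-1.5, -0.2, 2.1]
grip_width: 0.0418
[-4.7795 -0.1432 25.8112]
```

```bash
python3 -m pendant '[[[0,0,0],0,0.6],[[0,0,0],0,0.62],[[0,0,0],0,0.62],[[0,0,0],0,0.62],[[-0.1,0,0.2],0,0.62],[[-0.2,0,0.35],0,0.62],[[-0.3,0,0.5],0,0.62],[[-0.4,0,0.7],0,0.62],[[-0.4,0,0.7],0,0.62],[[-0.2,0,0.9],0,0.62]]'
python3 - <<'E'
from h import *
s=env.observe()["position"]; print(tocell(s+[0,0,.0187]),s)
im,d=env.get_image("side"); np.savez("side10.npz",im=im,d=d)
cv2.imwrite("pics/side10.png",cv2.resize(im[110:230,210:310],None,fx=5,fy=5,interpolation=cv2.INTER_CUBIC)[:,:,::-1])
C=tocell(cloud("side",d)); o=cv2.inRange(hsv(im),(3,150,60),(18,255,255))>0
for vv in range(160,190,2):
    us=[a for a in np.nonzero(o[vv,220:268])[0]+220]
    if us: print(vv,[(int(a),*C[vv,a].round(0).astype(int).tolist()) for a in us[::3]])
E
```

```text
time_s: 10.03
position: [0.4458, 0.215, 0.2127]
tool_rot: [[0.999, -0.002, -0.034], [0.034, -0.0, 0.999], [-0.002, -1.0, -0.0]]
ft_force: [0.5, -0.1, 0.4]
grip_width: 0.0528
[  2.4857   1.1279 138.7147] [0.4458 0.215  0.2127]
168 [(245, 3, 18, 44), (248, 12, 4, 46)]
170 [(242, -8, 18, 44), (245, 1, 3, 46), (248, 10, -5, 45), (251, 16, 8, 32)]
172 [(239, -20, 21, 43), (242, -11, 6, 45), (245, -2, -4, 44), (248, 7, -17, 46), (251, 15, -16, 39)]
174 [(236, -65, 237, -74), (240, -19, 2, 45), (243, -10, -7, 44), (246, -1, -16, 43), (249, 6, -21, 40), (252, 14, -21, 34)]
176 [(239, -25, -3, 44), (242, -16, -13, 44), (245, -7, -20, 41), (248, 0, -21, 36), (251, 7, -18, 29), (254, 15, -20, 24)]
178 [(234, -80, 229, -79), (242, -19, -20, 41), (245, -11, -18, 35), (248, -4, -21, 31), (251, 3, -18, 23), (254, 11, -19, 17), (257, 17, -1, 1)]
180 [(242, -22, -24, 38), (245, -15, -20, 30), (248, -7, -22, 25), (251, 0, -21, 19), (254, 13, -65, 38), (257, 15, -18, 5)]
182 [(244, -21, -20, 26), (247, -14, -20, 20), (250, -2, -55, 35), (257, 16, -60, 24)]
184 [(236, -43, -29, 41), (246, -15, -55, 36), (249, -7, -63, 35)]
186 [(245, -21, -60, 35)]
188 [(247, -19, -61, 26)]
```

View pics/side10.png

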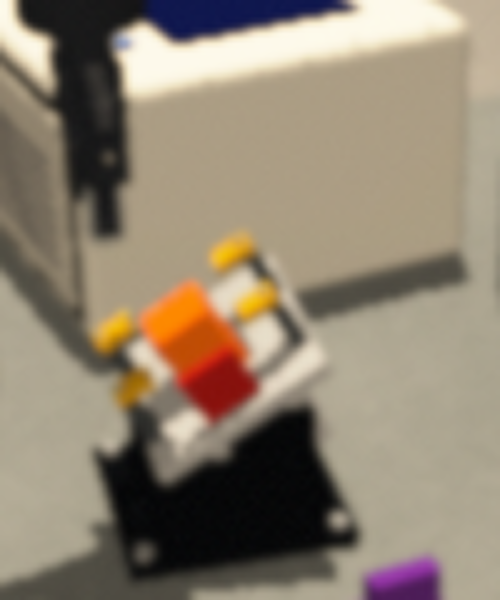

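```bash
python3 -m pendant '[[[0.1,-0.5,0.3],-0.15,0.5],[[0.48,-0.85,0],-0.15,0.5],[[0.48,-0.85,0],-0.15,0.5],[[0.48,-0.85,0],-0.15,0.5],[[0.48,-0.85,0],-0.15,0.5],[[0.48,-0.85,0],-0.2,0.5],[[0.48,-0.85,0],-0.2,0.5],[[0.48,-0.85,0],-0.2,0.5],[[0.48,-0.85,0],-0.2,0.5],[[0.48,-0.85,0],-0.2,0.5],[[0.48,-0.85,0],-0.2,0.5],[[0.48,-0.85,0],-0.2,0.5]]'
python3 -m pendant '[[[0.48,-0.85,0],0,0.5],[[0.48,-0.85,0],0,0.5],[[0.2,-0.5,0],0,0.5],[[0,0,-0.5],0,0.5],[[0,0,-0.8],0,0.5],[[0,0,0],0,0.5],[[0,0,0],0,0.5]]'
```

```text
time_s: 11.08
position: [0.6096, -0.0816, 0.2216]
tool_rot: [[0.988, 0.001, 0.154], [-0.154, -0.0, 0.988], [0.001, -1.0, -0.0]]
ft_force: [0.6, 0.1, 0.5]
grip_width: 0.0424
time_s: 11.67
position: [0.6436, -0.1461, 0.1816]
tool_rot: [[0.988, -0.002, 0.153], [-0.153, 0.001, 0.988], [-0.002, -1.0, 0.0]]
ft_force: [0.3, 0.6, -0.0]
grip_width: 0.0424
```

```bash
python3 -m pendant '[[[0.08,-0.08,-0.9],0,0.5],[[0,0,-0.9],0,0.5],[[0,0,-0.9],0,0.5],[[0,0,0],0,0.5],[[0,0,0],0,0.5]]'
python3 - <<'E'
from h import *
for n in("side","top"):
    im,d=env.get_image(n); np.savez(f"{n}11.npz",im=im,d=d)
    (x0,y0,x1,y1)=dict(side=(280,200,380,310),top=(270,150,370,240))[n]
    cv2.imwrite(f"pics/{n}11.png",cv2.resize(im[y0:y1,x0:x1],None,fx=5,fy=5,interpolation=cv2.INTER_CUBIC)[:,:,::-1])
print(env.observe()["position"])
E
```

```text
time_s: 12.08
position: [0.6468, -0.1487, 0.1017]
tool_rot: [[0.988, 0.0, 0.153], [-0.153, -0.0, 0.988], [0.0, -1.0, -0.0]]
ft_force: [0.6, 0.7, 1.0]
grip_width: 0.0428
[ 0.6477 -0.1492  0.1036]
```

View pics/side11.png

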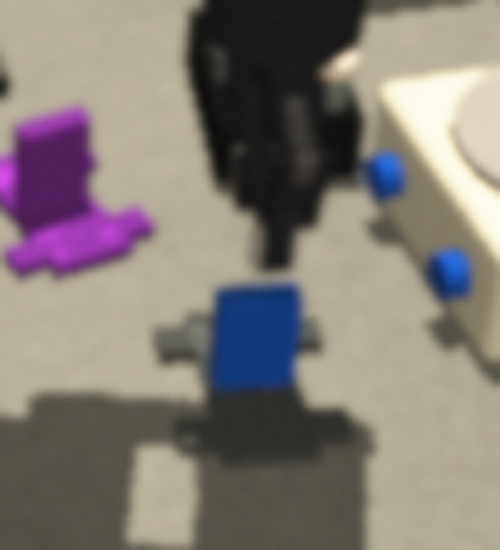

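View pics/top11.png

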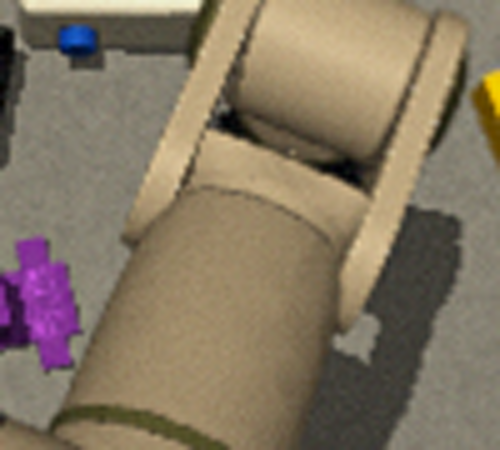

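```bash
python3 -m pendant '[[[-0.06,0.02,-0.9],0,0.5],[[0,0,-0.9],0,0.5],[[0,0,-0.5],0,0.5],[[0,0,-0.1],0,0.5],[[0,0,0],0,0.5],[[0,0,0],0,0],[[0,0,0],0,0],[[0,0,0],0,0],[[0,0,0],0,0],[[0,0,0],0,0],[[0,0,0],0,0]]' 30
python3 - <<'E'
from h import *
im,d=env.get_image("side"); np.savez("side12.npz",im=im,d=d)
cv2.imwrite("pics/side12.png",cv2.resize(im[200:310,280:380],None,fx=5,fy=5,interpolation=cv2.INTER_CUBIC)[:,:,::-1])
E
```

```text
time_s: 13.1
position: [0.6458, -0.1486, 0.0308]
tool_rot: [[0.988, 0.004, 0.153], [-0.153, -0.001, 0.988], [0.004, -1.0, -0.001]]
ft_force: [-0.1, 0.0, 7.2]
grip_width: 0.0155
```

View pics/side12.png

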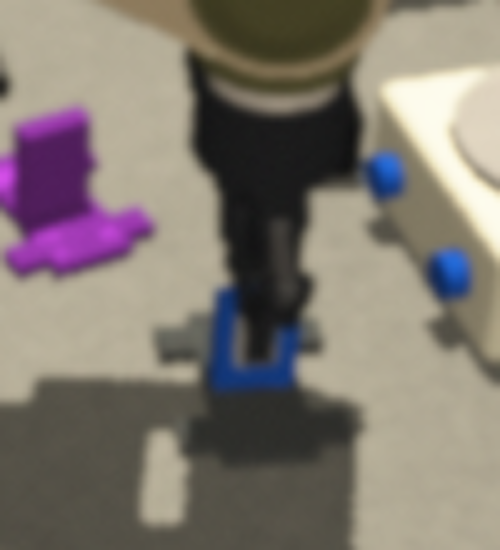

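```bash
python3 -m pendant '[[[0,0,0.5],0,0],[[0,0,0.9],0,0],[[0,0,1],0,0],[[0,0,1],0,0],[[0,0.2,1],0,0],[[-0.1,0.5,1],0.1,0],[[-0.2,0.7,0.9],0.2,0],[[-0.25,0.8,0.8],0.3,0]]'
python3 - <<'E'
from h import *
print("app",tcp(58,0,116),"contact",tcp(50.8,0,102.9),"end",tcp(21,0,90.5))
s=env.observe(); print(s["position"],s["ft_force"],s["tool_rot"][:,2])
E
```

```text
time_s: 13.82
position: [0.628, -0.0822, 0.2437]
tool_rot: [[0.995, 0.001, 0.102], [-0.102, -0.001, 0.995], [0.001, -1.0, -0.0]]
ft_force: [0.2, 1.4, -2.7]
grip_width: 0.0157
app [0.5052 0.2155 0.2208] contact [0.5055 0.2155 0.2058] end [0.4859 0.2149 0.1802]
[ 0.628  -0.0822  0.2437] [ 0.2434  1.3728 -2.6599] [ 0.1018  0.9948 -0.0005]
```

```bash
python3 -m pendant '[[[-0.34,0.82,0.05],0.12,0],[[-0.34,0.83,0.05],0.12,0],[[-0.34,0.83,0],0.12,0],[[-0.34,0.83,0],0.12,0],[[-0.34,0.83,0],0.12,0],[[-0.34,0.83,0],0.12,0],[[-0.34,0.83,0],0.12,0],[[-0.34,0.83,0],0.12,0],[[-0.34,0.83,0],0.12,0],[[-0.34,0.83,0],0.12,0],[[-0.34,0.83,0],0.12,0],[[-0.34,0.8,0],0.12,0]]'
python3 -m pendant '[[[0,0,0],0,0],[[0,0,0],0,0]]'
python3 - <<'E'
from h import *
s=env.observe(); print(s["position"],s["ft_force"],s["tool_rot"][:,2],tocell(s["position"]+[0,0,.0187]))
for n in("side","top"):
    im,d=env.get_image(n); np.savez(f"{n}13.npz",im=im,d=d)
    (x0,y0,x1,y1)=dict(side=(200,90,320,220),top=(150,180,270,280))[n]
    cv2.imwrite(f"pics/{n}13.png",cv2.resize(im[y0:y1,x0:x1],None,fx=4.5,fy=4.5,interpolation=cv2.INTER_CUBIC)[:,:,::-1])
E
```

```text
time_s: 14.82
position: [0.5049, 0.2165, 0.2449]
tool_rot: [[1.0, 0.0, -0.025], [0.025, 0.0, 1.0], [0.0, -1.0, 0.0]]
ft_force: [1.0, 0.3, -2.5]
grip_width: 0.0158
time_s: 14.98
position: [0.5052, 0.2162, 0.2449]
tool_rot: [[1.0, 0.0, -0.026], [0.026, -0.0, 1.0], [0.0, -1.0, -0.0]]
ft_force: [0.1, 0.2, -3.2]
grip_width: 0.0156
[0.5052 0.2162 0.2449] [ 0.1045  0.1908 -3.1637] [-0.0263  0.9997 -0.0001] [ 70.0813   0.6742 136.923 ]
```

View pics/side13.png

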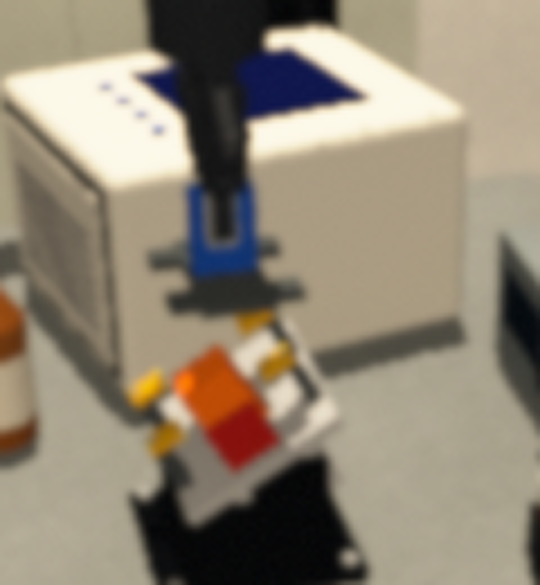

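```bash
python3 -m pendant '[[[0.01,-0.02,-0.5],0,0],[[0,0,-0.4],0,0],[[0,0,-0.15],0,0],[[0,0,-0.1],0,0],[[0,0,-0.05],0,0],[[0,0,0],0,0],[[0,0,0],0,0]]' 25
python3 -m pendant '[[[0,0,-0.1],0,0],[[0,0,0],0,0]]'
python3 -m pendant '[[[0,0,-0.05],0,0],[[0,0,0],0,0]]'
```

```text
time_s: 15.67
position: [0.5064, 0.2146, 0.2091]
tool_rot: [[1.0, 0.001, -0.024], [0.024, 0.0, 1.0], [0.001, -1.0, 0.0]]
ft_force: [0.3, 0.4, -3.1]
grip_width: 0.0156
time_s: 15.83
position: [0.5064, 0.2148, 0.2056]
tool_rot: [[1.0, 0.001, -0.024], [0.024, 0.0, 1.0], [0.001, -1.0, 0.0]]
ft_force: [0.6, 0.2, -1.5]
grip_width: 0.0162
time_s: 16.0
position: [0.5064, 0.2148, 0.2053]
tool_rot: [[1.0, 0.002, -0.024], [0.024, 0.0, 1.0], [0.002, -1.0, 0.0]]
ft_force: [-2.2, -0.3, 5.9]
grip_width: 0.0158
```

```bash
python3 -m pendant '[[[-0.07,0,-0.06],0,0],[[-0.07,0,-0.06],0,0],[[-0.07,0,-0.06],0,0],[[-0.06,0,-0.06],0,0],[[-0.06,0,-0.07],0,0],[[-0.06,0,-0.07],0,0],[[0,0,0],0,0]]'
python3 - <<'E'
from h import *
im,d=env.get_image("side"); 
cv2.imwrite("pics/side14.png",cv2.resize(im[90:220,200:320],None,fx=4.5,fy=4.5,interpolation=cv2.INTER_CUBIC)[:,:,::-1])
E
```

```text
time_s: 16.58
position: [0.4949, 0.2147, 0.1939]
tool_rot: [[1.0, 0.003, -0.024], [0.024, 0.0, 1.0], [0.003, -1.0, -0.0]]
ft_force: [-1.4, -2.4, 5.1]
grip_width: 0.0155
```

View pics/side14.png

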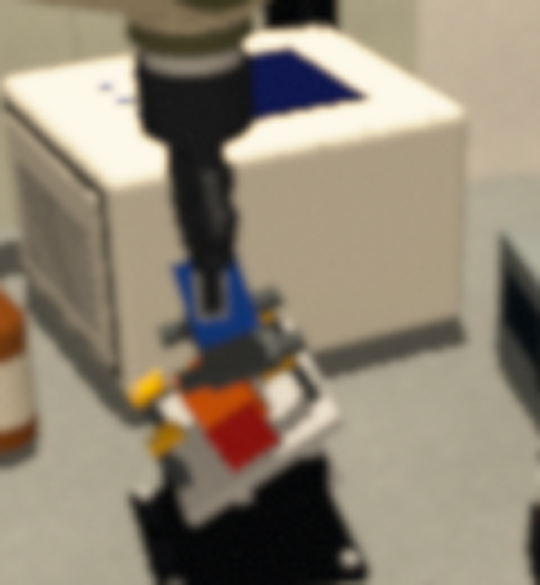

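```bash
python3 -m pendant '[[[-0.06,0,-0.07],0,0],[[-0.06,0,-0.07],0,0],[[-0.05,0,-0.08],0,0],[[-0.05,0,-0.08],0,0],[[-0.04,0,-0.08],0,0],[[-0.04,0,-0.06],0,0],[[0,0,0],0,0]]'
python3 - <<'E'
from h import *
s=env.observe();print(tocell(s["position"]+[0,0,.0187]))
im,d=env.get_image("side"); np.savez("side15.npz",im=im,d=d)
cv2.imwrite("pics/side15.png",cv2.resize(im[90:220,200:320],None,fx=4.5,fy=4.5,interpolation=cv2.INTER_CUBIC)[:,:,::-1])
E
```

```text
time_s: 17.22
position: [0.4864, 0.2147, 0.181]
tool_rot: [[1.0, 0.004, -0.024], [0.024, 0.0, 1.0], [0.004, -1.0, 0.0]]
ft_force: [-0.6, -1.9, 5.4]
grip_width: 0.0158
[21.7937 -0.2236 90.9745]
```

View pics/side15.png

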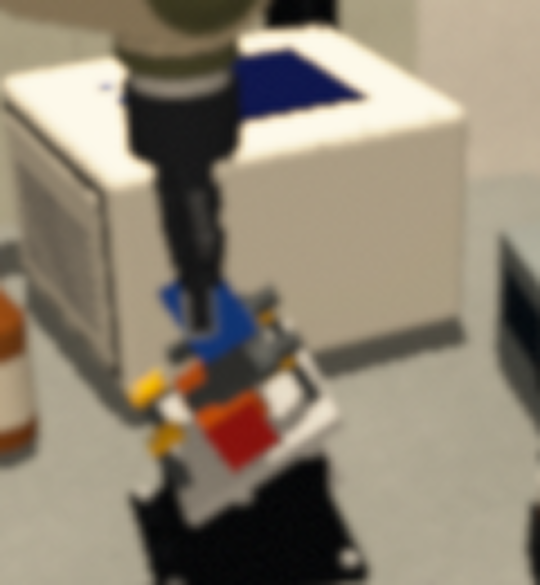

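```bash
cat >> h.py <<'E'
def blue(im,d):
    C=tocell(cloud("side",d)); b=cv2.inRange(hsv(im),(100,120,50),(125,255,255))>0; b[:140]=0;b[210:]=0;b[:,:225]=0;b[:,275:]=0
    q=C[b]; q=q[(abs(q[:,0])<70)&(q[:,1]<60)&(abs(q[:,1])<60)]; return C,b,q
E
python3 - <<'E'
from h import *
z=np.load("side15.npz"); C,b,q=blue(z["im"],z["d"]); print(len(q),q.min(0),q.max(0),np.percentile(q,[5,50,95],axis=0))
v,u=np.nonzero(b)
for vv in range(v.min(),v.max()+1,2): 
    us=u[v==vv]; print(vv,[(int(a),*C[vv,a].round(0).astype(int).tolist()) for a in us[::2]])
H=hsv(z["im"])
for vv in range(163,180,2):
    print(vv,[(a,*C[vv,a].round(0).astype(int).tolist(),int(H[vv,a,1])) for a in range(238,270,3)])
E
```

```text
125 [  3.2451 -37.6012  47.5727] [ 45.3073   7.7562 115.4507] [[  7.1058 -11.6655  50.9611]
 [ 28.6893  -7.7714  65.3202]
 [ 43.7071  -3.7627 107.4313]]
153 [(239, 20, -17, 115), (249, 44, -8, 93)]
155 [(237, 11, -9, 110), (239, 16, -10, 107), (249, 40, -11, 89)]
157 [(237, 8, -10, 105), (239, 12, -5, 99), (249, 37, -9, 82), (251, 41, -7, 77)]
159 [(239, 8, -5, 93), (249, 33, -11, 78), (251, 38, -10, 73), (253, 43, -10, 69)]
161 [(248, 26, -5, 71), (250, 32, -10, 69), (252, 36, -5, 63), (254, 41, -7, 60)]
163 [(248, 23, -10, 67), (250, 28, -11, 64), (252, 33, -6, 58), (254, 38, -6, 54)]
165 [(246, 15, -9, 65), (248, 19, -4, 59), (250, 24, -8, 57), (252, 29, -5, 51), (254, 34, -7, 48)]
167 [(243, 3, -7, 64), (245, 8, -8, 61), (247, 13, -7, 57), (249, 18, -9, 54), (251, 23, -12, 51)]
169 [(245, 5, -9, 56), (247, 9, -8, 51)]
163 [(238, -33, 238, -41, 53), (241, 7, -14, 83, 5), (244, 15, -20, 81, 9), (247, 21, -13, 71, 76), (250, 28, -11, 64, 214), (253, 35, -4, 55, 215), (256, 43, -5, 50, 116), (259, 48, 25, 27, 46), (262, 56, 21, 23, 35), (265, 67, -30, 46, 50), (268, 56, 269, -131, 59
[... 1453 characters left out ...]
), (250, 11, -49, 51, 22), (253, 19, -57, 50, 36), (256, 25, -53, 42, 69), (259, 26, 10, -1, 53), (262, 35, -3, 1, 36), (265, 43, -9, -2, 41), (268, 54, -45, 14, 30)]
177 [(238, -41, 75, 0, 66), (241, -17, -34, 54, 153), (244, -9, -39, 51, 50), (247, 0, -48, 51, 27), (250, 7, -54, 48, 43), (253, 15, -55, 43, 166), (256, 16, -1, 6, 173), (259, 23, 0, -1, 47), (262, 32, -11, 0, 33), (265, 41, -22, 0, 38), (268, 50, -43, 7, 33)]
179 [(238, -43, 63, 1, 38), (241, -20, -39, 51, 81), (244, -11, -48, 51, 67), (247, -8, -20, 29, 149), (250, 0, -21, 24, 176), (253, 6, -17, 15, 226), (256, 14, -18, 10, 231), (259, 17, 27, -23, 78), (262, 30, -25, 2, 35), (265, 38, -29, -2, 42), (268, 46, -41, -1, 41)]
```

```bash
python3 -m pendant '[[[-0.07,0,0.12],0,0],[[-0.21,-0.01,-0.12],0,0],[[-0.21,-0.01,-0.12],0,0],[[-0.21,0,-0.12],0,0],[[0,0,0],0,0],[[0.03,0,-0.06],0,0],[[0.04,0,-0.06],0,0],[[0,0,0],0,0]]' 40
python3 - <<'E'
from h import *
s=env.observe();print(tocell(s["position"]+[0,0,.0187]))
E
```

```text
time_s: 17.93
position: [0.4651, 0.2142, 0.1684]
tool_rot: [[1.0, -0.004, -0.025], [0.025, -0.0, 1.0], [-0.004, -1.0, -0.0]]
ft_force: [-9.1, -0.5, 6.5]
grip_width: 0.015
[-2.9699 -0.1903 90.7309]
```

```bash
python3 -m pendant '[[[0,0,0],0,0],[[0,0,0],0,0]]' 60
cat > chk.py <<'E'
from h import *
import sys
k=sys.argv[1]
s=env.observe();print(tocell(s["position"]+[0,0,.0187]),s["ft_force"])
im,d=env.get_image("side"); np.savez(f"side{k}.npz",im=im,d=d)
cv2.imwrite(f"pics/side{k}.png",cv2.resize(im[110:220,205:315],None,fx=5,fy=5,interpolation=cv2.INTER_CUBIC)[:,:,::-1])
C,b,q=blue(im,d); C=C.reshape(-1,3); H=hsv(im)
print("blue",np.percentile(q,[1,50,99],axis=0).round(1))
m=((C[:,0]>-70)&(C[:,0]<70)&(C[:,1]>-70)&(C[:,1]<120)&(C[:,2]>20)&(C[:,2]<60)&(H[...,1].ravel()<60)&(H[...,2].ravel()<110))
p=C[m]; zz=np.median(p[:,2]); 
for _ in range(4):
    A=np.c_[p[:,0],p[:,1],np.ones(len(p))]; w,*_r=np.linalg.lstsq(A,p[:,2],rcond=None); r=p[:,2]-A@w; p=p[abs(r)<max(2,1.5*r.std())]
print("plate n",len(p),"dz/dx deg",np.degrees(w[0]),"dz/dy deg",np.degrees(w[1]),"z0",w[2],"std",r.std(),"ext",np.percentile(p,[1,99],axis=0).round(0))
E
python3 chk.py 16
```

```text
time_s: 18.1
position: [0.4651, 0.2142, 0.1684]
tool_rot: [[1.0, -0.004, -0.025], [0.025, -0.0, 1.0], [-0.004, -1.0, -0.0]]
ft_force: [-10.1, -0.5, 6.5]
grip_width: 0.0153
[-2.9538 -0.183  90.7689] [-10.0853  -0.5226   6.5107]
blue [[-20.9 -18.1  49.7]
 [  4.6  -7.6  64. ]
 [ 20.3  -3.2 110.9]]
plate n 165 dz/dx deg -2.2178694356917172 dz/dy deg -0.1873065199308784 z0 50.11348103148421 std 0.9016467074023807 ext [[-43. -57.  47.]
 [ 38.  42.  53.]]
```

View pics/side16.png

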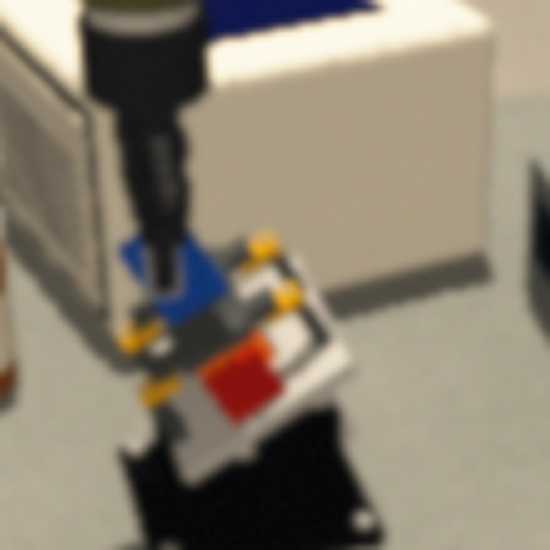

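```bash
python3 -m pendant '[[[-0.05,0,0.09],0,0],[[-0.05,0,0.09],0,0],[[0,0.25,0],0,0],[[0,0.25,0],0,0],[[0,0.25,0],0,0],[[0,0.25,0],0,0],[[0,0,0],0,0],[[0,0,0],0,0]]' 80
python3 chk.py 17
```

```text
time_s: 18.82
position: [0.4634, 0.2447, 0.1738]
tool_rot: [[1.0, -0.0, -0.025], [0.025, -0.0, 1.0], [-0.0, -1.0, -0.0]]
ft_force: [1.0, -0.2, -2.8]
grip_width: 0.0148
[-0.9675 30.355  95.8023] [ 1.0331 -0.1717 -2.7536]
blue [[-18.9  15.6  53.3]
 [  6.8  22.8  69.6]
 [ 22.3  28.6 115.3]]
plate n 148 dz/dx deg -2.300199864527196 dz/dy deg -0.332853437042806 z0 55.08790124032328 std 0.9516443975258732 ext [[-38. -26.  52.]
 [ 42.  69.  57.]]
```

View pics/side17.png

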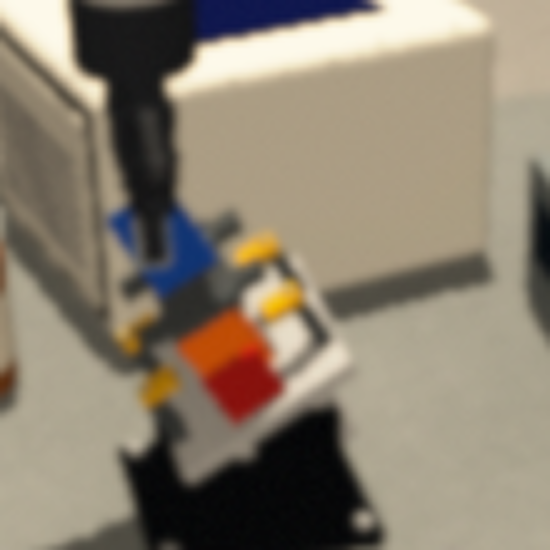

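```bash
python3 -m pendant '[[[-0.05,0,-0.03],0,0],[[0.05,0,-0.09],0,0],[[0.05,0,-0.09],0,0],[[0.05,0,-0.09],0,0],[[0.05,0,-0.09],0,0],[[0,0,0],0,0],[[0,0,0],0,0]]' 110
python3 chk.py 18
```

```text
time_s: 19.45
position: [0.4682, 0.2441, 0.1624]
tool_rot: [[1.0, 0.0, -0.024], [0.024, 0.0, 1.0], [0.0, -1.0, 0.0]]
ft_force: [-0.8, 0.0, 3.8]
grip_width: 0.0146
[-2.5323 29.6376 83.536 ] [-0.778   0.0073  3.8353]
blue [[-19.9  16.5  42.1]
 [  4.2  22.1  58.2]
 [ 21.3  28.9 103.1]]
plate n 156 dz/dx deg -1.401451653873082 dz/dy deg -0.5354801209505732 z0 42.705266899608134 std 0.9762418900848245 ext [[-43. -28.  40.]
 [ 39.  68.  45.]]
```

View pics/side18.png

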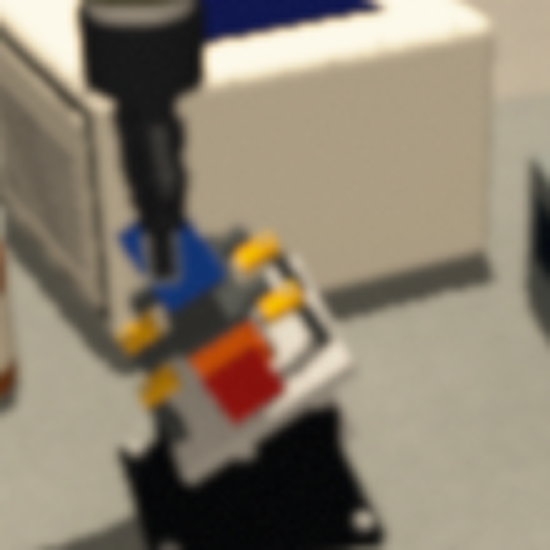

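```bash
python3 -m pendant '[[[0.05,0,-0.09],0,0],[[0.05,0,-0.09],0,0],[[0.05,0,-0.09],0,0],[[0.05,0.01,-0.09],0,0],[[0,0,0],0,0],[[0,0,0],0,0],[[0,0,0],0,0]]'
python3 chk.py 19
```

```text
time_s: 20.08
position: [0.4745, 0.2445, 0.1518]
tool_rot: [[1.0, 0.001, -0.024], [0.024, 0.0, 1.0], [0.001, -1.0, 0.0]]
ft_force: [-1.6, 0.2, 7.7]
grip_width: 0.0146
[-2.3887 29.8603 71.231 ] [-1.6399  0.1646  7.7335]
blue [[-20.1  16.7  30.8]
 [  5.8  22.2  44.5]
 [ 21.   27.9  90.4]]
plate n 131 dz/dx deg -1.528660692408943 dz/dy deg -0.24720506125285363 z0 30.750936971591063 std 0.9229329218940133 ext [[-39. -28.  29.]
 [ 24.  68.  33.]]
```

View pics/side19.png

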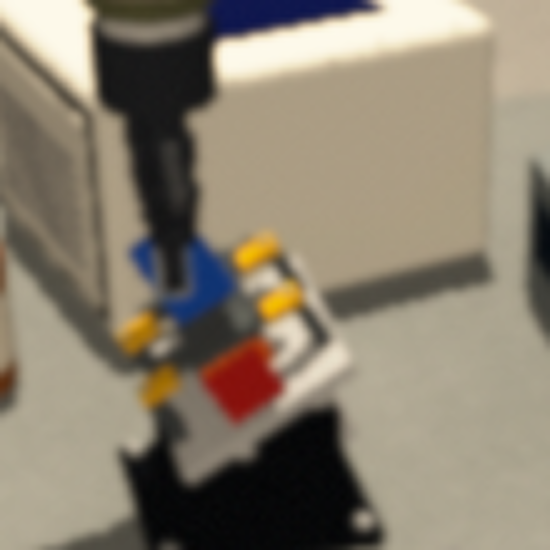

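```bash
python3 -m pendant '[[[0.01,-0.1,-0.01],0,0],[[0,-0.15,0],0,0],[[0.01,-0.15,0],0,0],[[0,-0.15,0],0,0],[[0,0,0],0,0]]'
python3 chk.py 20
```

```text
time_s: 20.55
position: [0.4746, 0.2281, 0.1513]
tool_rot: [[1.0, 0.0, -0.024], [0.024, 0.001, 1.0], [0.0, -1.0, 0.001]]
ft_force: [-2.4, 2.4, 6.0]
grip_width: 0.0149
[-2.9145 13.4207 70.9972] [-2.4176  2.4336  6.0454]
blue [[-21.4   1.4  29.1]
 [  4.    5.8  45.2]
 [ 20.6  11.5  90.9]]
plate n 108 dz/dx deg -2.03789583262081 dz/dy deg -0.6178669841950181 z0 30.26891752625408 std 0.9485917150149292 ext [[-29. -40.  28.]
 [ 25.  49.  33.]]
```

```bash
python3 -m pendant '[[[0,-0.13,0],0,0],[[0.01,-0.13,0],0,0],[[0,-0.1,0],0,0],[[0,0,0],0,0]]'
python3 -m pendant '[[[0,-0.06,0],0,0],[[0,0,0],0,0],[[0,0,0],0,0]]'
python3 chk.py 21
```

```text
time_s: 20.93
position: [0.4748, 0.2175, 0.1513]
tool_rot: [[1.0, -0.0, -0.024], [0.024, 0.002, 1.0], [-0.0, -1.0, 0.002]]
ft_force: [-2.9, 3.2, 6.6]
grip_width: 0.0149
time_s: 21.18
position: [0.4748, 0.216, 0.1513]
tool_rot: [[1.0, -0.0, -0.025], [0.025, 0.002, 1.0], [-0.0, -1.0, 0.002]]
ft_force: [-3.3, 4.2, 5.8]
grip_width: 0.0147
[-3.0531  1.3544 71.0642] [-3.3127  4.2477  5.7938]
blue [[-18.9 -12.5  29.9]
 [  3.5  -6.1  44.5]
 [ 20.4  -1.   91. ]]
plate n 85 dz/dx deg -2.237109617601841 dz/dy deg -1.3008507268181908 z0 29.876143920161045 std 1.2938930327768758 ext [[-30. -46.  27.]
 [ 55.  40.  33.]]
```

View pics/side21.png

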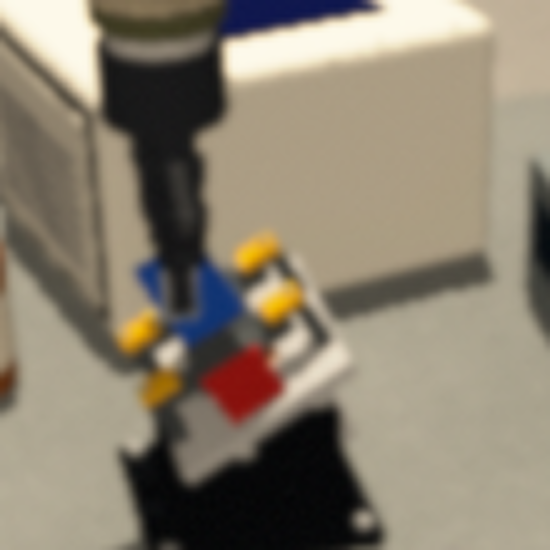

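```bash
python3 -m pendant '[[[0,-0.04,0],0,0],[[0,0,0],0,0],[[0,0,0],0,0]]'
python3 -m pendant '[[[0,-0.04,0],0,0],[[0,0,0],0,0],[[0,0,0],0,0]]'
```

```text
time_s: 21.48
position: [0.4747, 0.2151, 0.1513]
tool_rot: [[1.0, -0.0, -0.025], [0.025, 0.002, 1.0], [-0.0, -1.0, 0.002]]
ft_force: [-2.7, 4.9, 6.4]
grip_width: 0.0149
time_s: 21.73
position: [0.4746, 0.2149, 0.1515]
tool_rot: [[1.0, 0.0, -0.025], [0.025, 0.004, 1.0], [0.0, -1.0, 0.004]]
ft_force: [-4.0, 10.7, 6.8]
grip_width: 0.0144
```

```bash
python3 -m pendant '[[[-0.02,0.01,0.04],0,0],[[-0.02,0,0.03],0,0],[[0,0,0],0,0],[[0,0,0],0,0]]'
python3 -m pendant '[[[0,0,0],0,0.1],[[0,0,0],0,0.3],[[0,0,0],0,0.5],[[0,0,0],0,0.5],[[0,0,0],0,0.5],[[0,0,0],0,0.5]]' 40
python3 chk.py 22
```

```text
time_s: 22.07
position: [0.474, 0.215, 0.1522]
tool_rot: [[1.0, 0.0, -0.025], [0.025, 0.004, 1.0], [0.0, -1.0, 0.004]]
ft_force: [2.1, 11.5, -7.3]
grip_width: 0.0147
time_s: 22.57
position: [0.4738, 0.213, 0.1533]
tool_rot: [[1.0, -0.0, -0.024], [0.024, -0.0, 1.0], [-0.0, -1.0, -0.0]]
ft_force: [-0.1, 0.2, -0.3]
grip_width: 0.0425
[-3.0002 -1.5572 73.3131] [-0.1298  0.2355 -0.3081]
blue [[-19.5 -32.7  31.7]
 [  3.5  -5.6  49.9]
 [ 19.9   0.3 105.2]]
plate n 97 dz/dx deg 0.04854771059763578 dz/dy deg -0.36678264110729575 z0 32.73581113470778 std 0.9616303962590063 ext [[-29. -47.  31.]
 [ 26.  47.  35.]]
```

View pics/side22.png

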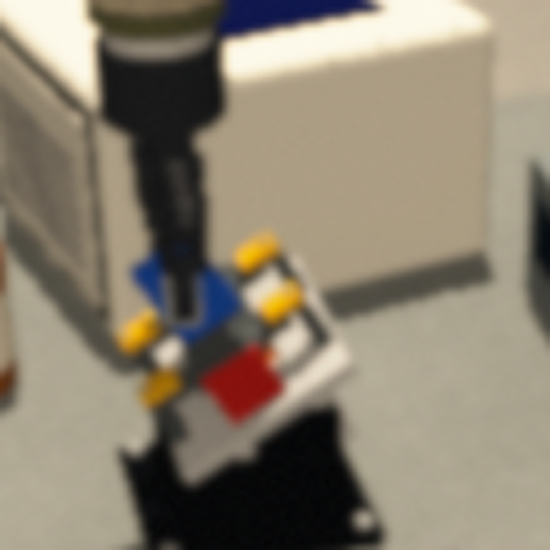

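```bash
python3 -m pendant '[[[-0.1,0.02,0.18],0,0.5],[[-0.25,0,0.43],0,0.5],[[-0.4,0,0.69],0,0.5],[[-0.4,0,0.69],0,0.5],[[-0.3,0,0.8],0,0.5],[[-0.5,0,0.7],0,0.5],[[-0.9,0.1,0.2],0,0.5],[[-0.3,0.9,0],0,0.5],[[0,0.9,0],0,0.5],[[0,0.9,0],0,0.5],[[0,0.5,0],0,0.5],[[0,0,0],0,0.5]]'
python3 chk.py 23; python3 - <<'E'
from h import *
im,d=env.get_image("top"); np.savez("top23.npz",im=im,d=d); cv2.imwrite("pics/top23.png",im[:,:,::-1])
(x0,y0,x1,y1)=(165,195,245,265); s=7
b=cv2.resize(im[y0:y1,x0:x1],None,fx=s,fy=s,interpolation=cv2.INTER_CUBIC)[:,:,::-1].copy()
K=[(25,55),(25,45),(45,45),(45,25),(25,25),(25,-25),(45,-25),(45,-45),(25,-45),(25,-55)]; K=K+[(-x,y) for x,y in K[::-1]]
p=(proj("top",[cw(x,y,33) for x,y in K])-[x0,y0]+.5)*s; cv2.polylines(b,[p.round().astype(np.int32)],True,(0,255,0),1)
cv2.imwrite("pics/topc23.png",b)
E
```

```text
time_s: 23.62
position: [0.3787, 0.3149, 0.2642]
tool_rot: [[1.0, 0.0, -0.027], [0.027, 0.001, 1.0], [0.0, -1.0, 0.001]]
ft_force: [-0.9, -0.9, -0.0]
grip_width: 0.0424
[-27.4049 102.8769 215.5095] [-0.8901 -0.9139 -0.0213]
blue [[-20.1  -9.8  31.9]
 [ -0.4  -5.3  64.2]
 [ 19.6   2.2  93.9]]
plate n 94 dz/dx deg 0.964283362065841 dz/dy deg -1.6238097826844502 z0 31.93874212928183 std 1.072616946429505 ext [[-30. -47.  30.]
 [ 25.  41.  35.]]
```

View pics/topc23.png

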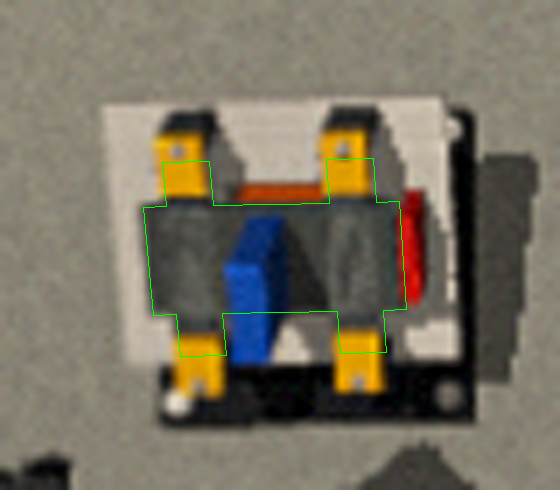

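View pics/side23.png

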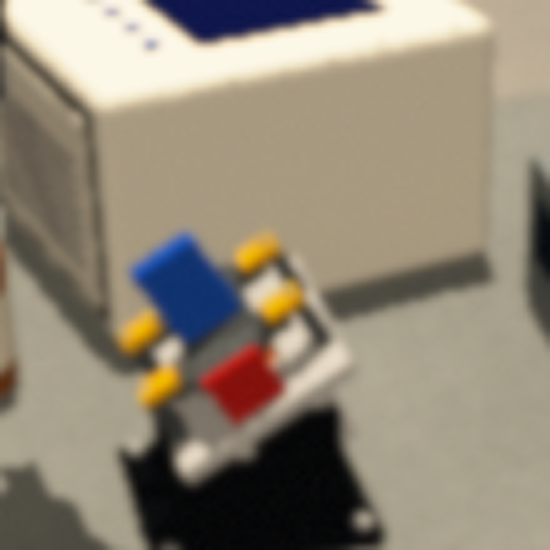

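View pics/top23.png

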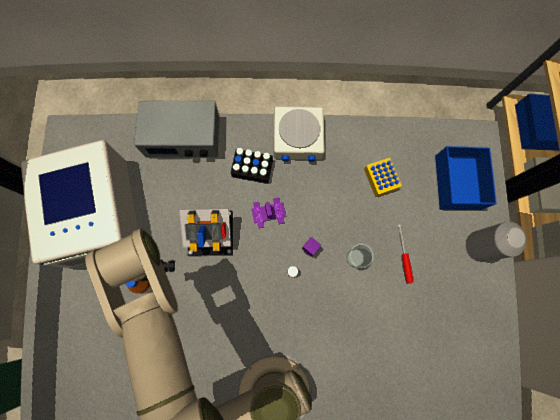

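```bash
python3 -m pendant '[[[0,-0.5,0.5],0,0.5],[[0,0,0],0,0.5]]'
python3 - <<'E'
from h import *
im,d=env.get_image("side"); cv2.imwrite("pics/side24.png",im[:,:,::-1])
E
```

```text
time_s: 23.88
position: [0.3798, 0.2961, 0.2811]
tool_rot: [[1.0, 0.003, -0.023], [0.023, 0.001, 1.0], [0.003, -1.0, 0.0]]
ft_force: [0.1, 1.0, 0.9]
grip_width: 0.0426
```

View pics/side24.png

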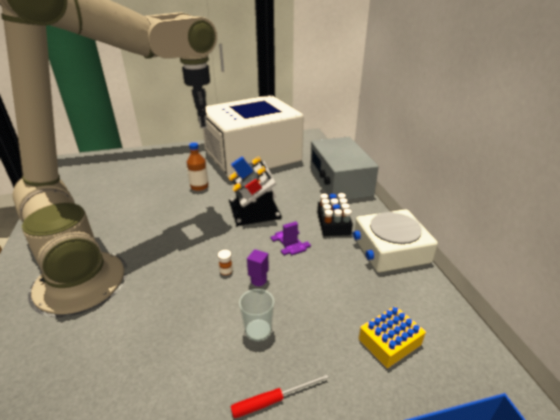

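All bystanders stand where they were: bottle at (197,170), jar at (225,262), beaker at (257,315). The keeper is under the lips at (250,175), and the gripper is clear of everything.

```bash
python3 -c "
from rig import env
print(env.close_job())"
```

```text
the job is handed in; nothing more can be done
None
```

The cell is closed and handed in: the plunger stands on the spring seat and the keeper traps it, home against the red stop. It took about 24 s of the 58 s allowed.

**What I did**
- **Plunger:** I gripped it upright and tilted it 30° in the jaws by drawing its foot against a front lip. I then lowered it along the bore's axis onto the seat and let go.
- **Keeper:** I gripped it by the handle and tilted it by pressing it on the rear lips. At y = +30 mm I pushed the plunger down until the ears were below the lips. I then slid it to the stop, which I felt as about 11 N, and let go.

**Last checks**
- **Plunger seated:** its top read 44–45 mm above the deck on the free seat, as it should be.
- **Keeper home:** in the depth image after release, the plate's top is at z of about 32–33 mm, level with the lips' undersides. The top view shows all four ears under the lips and the end at the red stop.
- **Bystanders and look-alikes:** in the last pictures none has visibly moved.
- **Forces:** the highest wrist force I saw in the readings was about 14 N, and it was about 1 N after I backed off.

**Not confirmed or not quite in agreement**
- The seat travel itself cannot be read. I infer about 20 mm from the keeper's height.
- The side camera's calibration was 1–2 mm off against the top camera's.
- The keeper's plane fits scattered by 1–2°.
- The keeper sits perhaps 1–2 mm toward the front, well within the ears' overlap under the lips.

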